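# Fill the kit tray and leave the rejects

### The arm

A 7-joint arm with a two-finger parallel gripper is mounted at the origin on the work surface; the furniture and walls round the work are solid. World frame = base frame: x ahead of the robot, y to its left, z up, the work surface at z = 0. Lengths are in m, angles in rad, forces in N, time in s.
With the tool pointing down it reaches from about 0.425 to 0.825 m from the base axis. Payload 3.6 kg.
Tool frame: the origin (TCP) lies where the fingers leave the gripper's body, on its centre line; the fingertips stand 73 mm ahead of it and the grasp point (between the pads) lies 54 mm ahead of it; z points along the fingers, y is the line along which they close (so a half turn about z gives the same grasp; the last joint's range is limited). The gripper opens to 85 mm and grips with 20 to 120 N. Pads are 22 mm wide; open, the fingers measure 114 mm over their backs; the gripper's body (76 mm by 85 mm) begins 54 mm behind the grasp point. The pads swing forward as they close: fully open they stand 13 mm farther back than shut.
Start: joints at [-1.308, 0.615, -0.013, 1.423, 0.008, 1.103, -0.04], TCP at [0.186, 0.623, 0.304] pointing down, gripper open.
Joint ranges: [-3.12, 3.12], [-0.3, 2.06], [-1.34, 1.32], [0.26, 2.42], [-1.36, 4.5], [0.01, 1.98], [-2.84, 2.84]. Speed limits (rad/s): [2.79, 2.79, 3.14, 3.14, 3.14, 3.14, 3.14].

### API

Orientations are given as a unit quaternion [x, y, z, w].
In Python, from station import arm, snapshot, camera_info, ticket gives the robot as it stands. Calls block until the motion is done:
- arm.movep(position, orientation): joint-space move of the TCP to a pose.
- arm.line_to(position, velocity=0.15, ori=None): straight line of the TCP; ori=None keeps the orientation; velocity is the mean speed in m/s.
- arm.move_j(angles): joint-space move.
- arm.move_gripper(opening, effort=None): opening from 0.0 (shut) to 1.0 (fully open); effort is the grip in N (None keeps the last); returns when the fingers have stopped.
- arm.pause(seconds).
- arm.ik(position, orientation): joint angles nearest the present ones, or None.
- snapshot(name): name is "scene" or "top" or "wrist"; returns the picture (384x512x3 uint8, blue, green, red); there is no depth.
- camera_info(name): a dict with "fx", "fy", "cx", "cy" (pixels), "R" (3x3) and "t" (3): a world point X has camera coordinates R X + t; the wrist camera has in their place "T_tool_cam" (4x4, takes a point from camera to tool coordinates, whose origin is the TCP and whose axes are the flange's). Camera axes: x right, y down, z forward; pixel columns grow to the right and rows downward; lengths in m; the calibration is good to about 2 mm. A picture is of the moment at which its call begins: read the wrist's pose just before it. camera_info takes no time and is no camera call.
A pose or a line that the arm cannot do raises arm.MotionError and nothing moves.
- ticket.finish_job(): hands the job in; it is judged then, once.
Readings, each from a call of its own:
- arm.read_time(): time.
- arm.read_joint_positions(): joint angles.
- arm.read_dq(): joint speeds.
- arm.read_effort(): joint torques, N m.
- arm.read_tool_pos(): TCP position.
- arm.read_eef_rot(): TCP orientation.
- arm.read_ft_force(): force on the tool from outside, world axes, zero at the start.
- arm.read_wrist_torque(): the same for the moment, N m.
- arm.read_opening(): opening from 0.0 (shut) to 1.0 (fully open).
- arm.read_finger_force(): force on a finger pad.
Only numpy, scipy, OpenCV 4.12 (cv2) and the standard library are available. Lean on these libraries where they do the work, as an engineer would, in place of code of your own. Each camera call takes 0.05 s, during which the arm holds its last target. There are 200 camera calls.

### The job

Make up the kit in the grey tray: set the blue-lidded grease tin, the green gauge-pin stand and the plain white housing upright into the foam recesses shaped for them (large round, oblong and small square), and then, last of all because it is tall, the glue bottle into the small round one. The tin with the red sticker and the housing with the red plug are rejects: leave them where they are.

Things in the scene. Friction and masses are not known exactly. Their poses are not given: they have to be found in the camera images.
- tin_mid (a point): Grease tin, grey body with a light blue screw lid and a white label on top, round, 54 mm across, 24 mm high, standing upright. The point is its centre, half-way up; z up. It goes to the large round recess.
- gauge_mid (a point): Gauge-pin stand: dark green block 34 mm (x) by 62 mm (y) by 20 mm high, with a row of five thin steel pins along y, at x = 0, that rise from its top to 41 mm above its underside. The point is the centre of the green block, 10 mm above its underside; z up. Grasp the block across its 34 mm width. It goes to the oblong recess, either way round.
- housing_mid (a point): White moulded plastic housing, a small open cup with tabs, about 25 x 28 mm (x by y) and 24 mm high, standing open end up. Nothing red on it. The point is its centre, 12 mm above its underside; z up. It goes to the small square recess.
- bottle_mid (a point): White glue bottle with a blue and white label and a long needle cap, standing upright: round body 26 mm across and 62 mm high, thinner above, 106 mm to the tip. The point is on its axis, half-way up the body, 31 mm above its underside; z up. Grasp the upper part of the body, so that the palm clears the needle. It goes, last, to the small round recess.
- red_tin_mid (a point): Reject: the same kind of grease tin, 54 mm across and 24 mm high, but with a large round red sticker on its lid. The point is its centre. Not to be moved.
- red_housing_mid (a point): Reject: the same kind of white housing, 25 x 28 x 24 mm, but with a red plug in its mouth. The point is its centre. Not to be moved.
- nest_tin_floor (a point): Recess for the tin: 8 mm deep, yellow floor, at the centre of a black foam insert 106 mm square. Four such inserts, in any arrangement, fill a grey tray two by two. Point: centre of the recess floor, 15 mm above the table; insert tops are 23 mm, the tray's 5 mm rim 21 mm above it. x, y along the insert's sides, z up. This recess is round, 72 mm across.
- nest_gauge_floor (a point): Recess for the gauge-pin stand: 8 mm deep, yellow floor, at the centre of a black foam insert 106 mm square. Four such inserts, in any arrangement, fill a grey tray two by two. Point: centre of the recess floor, 15 mm above the table; insert tops are 23 mm, the tray's 5 mm rim 21 mm above it. x, y along the insert's sides, z up. This recess is oblong, 50 mm along its x by 78 mm along its y.
- nest_housing_floor (a point): Recess for the housing: 8 mm deep, yellow floor, at the centre of a black foam insert 106 mm square. Four such inserts, in any arrangement, fill a grey tray two by two. Point: centre of the recess floor, 15 mm above the table; insert tops are 23 mm, the tray's 5 mm rim 21 mm above it. x, y along the insert's sides, z up. This recess is square, 44 x 44 mm.
- nest_bottle_floor (a point): Recess for the glue bottle: 8 mm deep, yellow floor, at the centre of a black foam insert 106 mm square. Four such inserts, in any arrangement, fill a grey tray two by two. Point: centre of the recess floor, 15 mm above the table; insert tops are 23 mm, the tray's 5 mm rim 21 mm above it. x, y along the insert's sides, z up. This recess is round, 44 mm across.

How it is judged:
By the outcome, as a careful person would: the job done as asked, in the order asked, and still so for the second after the job is handed in, with the robot touching nothing.
It also fails if it takes over 101 s, if anything falls off the work surface, if the arm or the gripper's body presses on something with over 40 N, if the wrist force passes 120 N, or if a joint passes its speed limit or range.

## Working session

There is one attempt and no reset: what is moved stays moved. The work goes in short steps, each a Python script; the robot and the scene stay as the last script left them, time stands still between calls to the robot, and variables do not carry over. Pictures are saved under pics/ and viewed, at most 14 in all, crops included, and the job is handed in when it is done.

```bash
ls; mkdir -p pics; python3 - <<'E'
from station import *
import cv2
for n in("top","scene"):
    cv2.imwrite(f"pics/{n}0.png",snapshot(n)); c=camera_info(n); print(n,{k:(v.tolist() if hasattr(v,'tolist') else v) for k,v in c.items()})
print(camera_info("wrist"), arm.read_eef_rot(), arm.read_time())
E
```

```text
pics
top {'fx': 356.2499210651832, 'fy': 356.2499210651832, 'cx': 249.02733533708846, 'cy': 191.5456343092014, 'R': [[-0.012778270668432989, -0.9998026263442789, 0.015212631389952835], [-0.9891693659059857, 0.010414668264168848, -0.14640867541951844], [0.14622134369467019, -0.016918718628478473, -0.9891072113821108]], 't': [-0.012034654822752863, 0.5233166079456442, 1.2087390690062758]}
scene {'fx': 424.89665232028295, 'fy': 424.89665232028295, 'cx': 254.9129249718574, 'cy': 191.69440038597415, 'R': [[0.5931220630349127, -0.8050747433728631, -0.007802302501666912], [-0.3537653719832265, -0.2518994976714894, -0.9007756128239821], [0.72322629924995, 0.5370300742565259, -0.43421471579997345]], 't': [-0.337045752692612, 0.24210154379008836, 1.068379290014601]}
{'fx': 285.93200633211325, 'fy': 285.93200633211325, 'cx': 255.68544048297423, 'cy': 189.05236817748857, 'T_tool_cam': array([[-6.93515262e-05, -9.55010621e-01, -2.96571590e-01,
         7.58428981e-02],
       [ 9.99999978e-01, -6.78402827e-06, -2.11998410e-04,
        -1.20932805e-03],
       [ 2.00448783e-04, -2.96571598e-01,  9.55010600e-01,
        -6.95346021e-02],
       [ 0.00000000e+00,  0.00000000e+00,  0.00000000e+00,
         1.00000000e+00]])} [ 1.44376828e-01  9.89522106e-01 -1.14408906e-03 -1.53698185e-04] 0.1
```

View pics/top0.png

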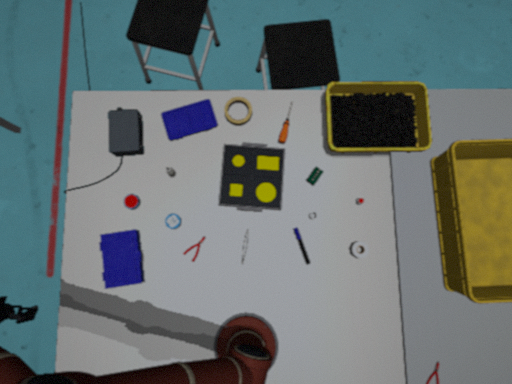

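View pics/scene0.png

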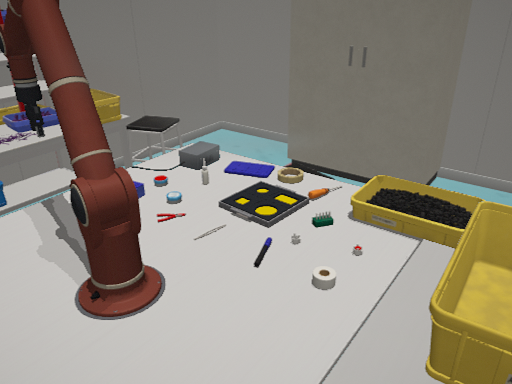

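Top view shows tray at (252,177), with small round (238,160), oblong (268,163), square (236,190) and large round (266,192). The tin is at (173,221), red tin (131,201), bottle (171,171), gauge (315,176), housing (312,215) and red housing (360,201). Next I'll take wrist-camera close-ups.

```bash
cat > h.py <<'E'
import numpy as np, cv2
from scipy.spatial.transform import Rotation as Rn
from station import *
def down(phi):
    c,s=np.cos(phi),np.sin(phi)   # phi = world heading of tool y
    return Rn.from_matrix(np.array([[-s,c,0],[c,s,0],[0,0,-1]]).T).as_quat()
def best(pos,phi):
    """down quaternion with tool y at phi (mod pi), least joint travel"""
    q=np.array(arm.read_joint_positions()); o=[]
    for k in(-1,0,1):
        a=arm.ik(list(pos),list(down(phi+k*np.pi)))
        if a is not None: o.append((np.abs(np.array(a)-q).max(),k,a))
    if not o: raise SystemExit(f"no ik {pos} {phi}")
    m=min(o,key=lambda t:t[0]); return down(phi+m[1]*np.pi)
def unproj(info,R,t,uv,z):
    d=R.T@np.array([(uv[0]-info["cx"])/info["fx"],(uv[1]-info["cy"])/info["fy"],1]); o=-R.T@t
    return o+d*(z-o[2])/d[2]
def top(uv,z):
    c=camera_info("top"); return unproj(c,np.array(c["R"]),np.array(c["t"]),uv,z)
def wpose():
    T=np.eye(4); T[:3,:3]=Rn.from_quat(arm.read_eef_rot()).as_matrix(); T[:3,3]=arm.read_tool_pos()
    W=np.linalg.inv(T@np.array(camera_info("wrist")["T_tool_cam"])); return W
def wrist(name):
    W=wpose(); im=snapshot("wrist"); cv2.imwrite(f"pics/{name}.png",im); np.save(f"pics/{name}.npy",W); return im,W
def wxy(W,uv,z): return unproj(camera_info("wrist"),W[:3,:3],W[:3,3],uv,z)
E
python3 - <<'E'
from h import *
P=dict(tin=((173,221),.024),rtin=((131,201),.024),bottle=((171,171),.06),gauge=((315,176),.02),hous=((312,215),.02),rh=((360,201),.02),sr=((238,160),.015),ob=((268,163),.015),sq=((236,190),.015),lr=((266,192),.015))
X={k:top(*v) for k,v in P.items()}
for k,x in X.items(): print(k,x.round(3),np.hypot(x[0],x[1]).round(3))
def go(p,n):
    p=[p[0],p[1],.30]; a=np.arctan2(p[1],p[0])
    arm.movep(p,list(best(p,a+np.pi/2))); wrist(n); print(n,arm.read_tool_pos(),arm.read_joint_positions(),arm.read_time())
go((X['tin']+X['bottle'])/2,"wl")
T=(X['lr']+X['sr'])/2
go(T,"wt")
go((X['gauge']+X['hous'])/2,"wr")
cv2.imwrite("pics/w.png",np.vstack([np.hstack([cv2.imread(f"pics/{n}.png") for n in("wl","wt")])])[:, :])
E
```

```text
tin [0.424 0.248 0.024] 0.491
rtin [0.496 0.396 0.024] 0.635
bottle [0.595 0.251 0.06 ] 0.646
gauge [ 0.58  -0.256  0.02 ] 0.634
hous [ 0.44 -0.24  0.02] 0.501
rh [ 0.488 -0.413  0.02 ] 0.639
sr [0.642 0.02  0.015] 0.643
ob [ 0.63  -0.088  0.015] 0.636
sq [0.533 0.028 0.015] 0.533
lr [ 0.524 -0.079  0.015] 0.53
wl [0.50888615 0.2512526  0.29972113] [-0.88911851  0.55212924  0.62759429  1.68751388 -0.37001465  1.02363464
 -1.24849787] 1.95
wt [ 0.58358728 -0.02671018  0.299576  ] [-0.43741251  0.60924673  0.74839387  1.64240273 -0.46074469  1.07506045
 -1.17110168] 3.1167
wr [ 0.51161683 -0.24488444  0.29948456] [-0.09890994  0.61048631  0.84401357  1.69188752 -0.51102582  1.07499373
 -1.11069298] 4.0833
```

View pics/wl.png

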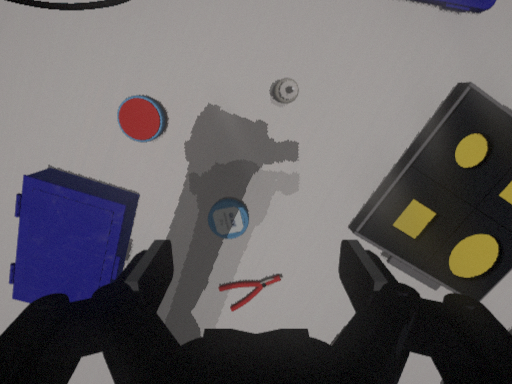

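View pics/wt.png

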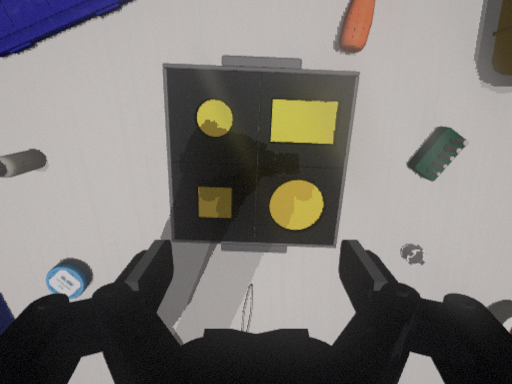

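View pics/wr.png

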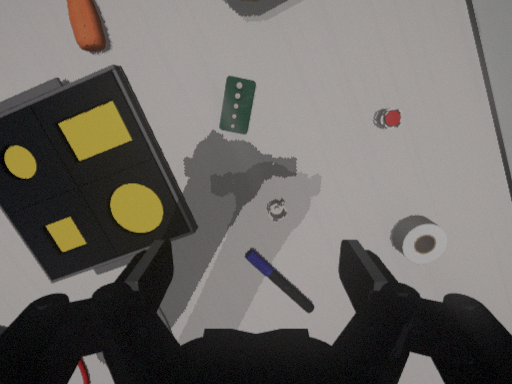

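wl shows the tin at (229,218), red tin (140,119) and bottle (287,91). wt shows the tray with recesses: small round (215,118), oblong (304,121), square (215,202), large round (297,205). wr shows the gauge at (238,105), plain housing (277,209) and reject housing (388,119). Next I'll measure them.

```bash
cat > meas.py <<'E'
from h import *
def blobs(n,lo,hi,amin=60):
    im=cv2.imread(f"pics/{n}.png"); W=np.load(f"pics/{n}.npy")
    m=cv2.inRange(cv2.cvtColor(im,cv2.COLOR_BGR2HSV),lo,hi); m=cv2.morphologyEx(m,cv2.MORPH_OPEN,np.ones((3,3)))
    return W,[c[:,0,:] for c in cv2.findContours(m,cv2.RETR_EXTERNAL,cv2.CHAIN_APPROX_NONE)[0] if cv2.contourArea(c)>amin]
def proj(W,c,z): return np.array([wxy(W,u,z)[:2] for u in c])*1000
E
python3 - <<'E'
from meas import *
W,B=blobs("wt",(20,100,60),(35,255,255),300)
for c in B:
    u=c.mean(0)
    p=proj(W,c,.015).astype(np.float32); r=cv2.minAreaRect(p); e=cv2.minEnclosingCircle(p)
    print("yellow",u.round(),np.round(r[0],1),np.round(r[1],1),round(r[2],1),"circ",np.round(e[0],1),round(e[1],1))
for n,lo,hi,z,t in (("wl",(90,80,40),(115,255,255),.024,"blue"),("wr",(60,80,20),(90,255,255),.02,"green"),("wr",(0,150,80),(8,255,255),.024,"red"),("wt",(90,80,40),(115,255,255),.024,"blue"),("wt",(60,80,20),(90,255,255),.02,"green")):
    W,B=blobs(n,lo,hi)
    for c in B:
        p=proj(W,c,z).astype(np.float32); r=cv2.minAreaRect(p); e=cv2.minEnclosingCircle(p)
        print(n,t,c.mean(0).round(),np.round(r[0],1),np.round(r[1],1),round(r[2],1),"circ",np.round(e[0],1),round(e[1],1))
W=np.load("pics/wr.npy"); print("hous",wxy(W,(277,209),.012)); W=np.load("pics/wl.npy"); print("bot",wxy(W,(285,92),.062),"cam",(-W[:3,:3].T@W[:3,3]).round(3))
a=cv2.resize(cv2.imread("pics/wr.png")[180:240,240:320],None,fx=5,fy=5,interpolation=cv2.INTER_CUBIC)
b=cv2.resize(cv2.imread("pics/wl.png")[65:125,250:330],None,fx=5,fy=5,interpolation=cv2.INTER_CUBIC)
cv2.imwrite("pics/crop.png",np.hstack([a,b]))
E
```

```text
yellow [214. 202.] [533.2  29.1] [43.7 42.5] 85.9 circ [533.4  28.6] 29.4
yellow [296. 205.] [524.9 -78.2] [71.4 70.1] 87.4 circ [524.4 -78.2] 36.5
yellow [303. 121.] [631.6 -87.4] [78.5 51.4] 85.0 circ [631.5 -87.3] 46.0
yellow [214. 118.] [640.8  19.9] [43.3 43.4] 85.9 circ [640.7  19.3] 22.5
yellow [506.  48.] [ 696.3 -313.6] [49.4 15. ] 12.1 circ [ 696.4 -314.7] 25.4
wl blue [227. 213.] [432.7 254.6] [42.2 52.2] 34.3 circ [428.3 251.7] 27.1
wr red [393. 118.] [ 492.2 -416. ] [12.3 15.4] 79.2 circ [ 492.3 -414.8] 7.8
wt blue [ 69. 277.] [433.2 242.2] [52.4 50.6] 47.9 circ [431.2 245.2] 29.8
hous [ 0.4420568 -0.2442842  0.012    ]
bot [0.5966907  0.26061696 0.062     ] cam [0.576 0.284 0.369]
```

View pics/crop.png

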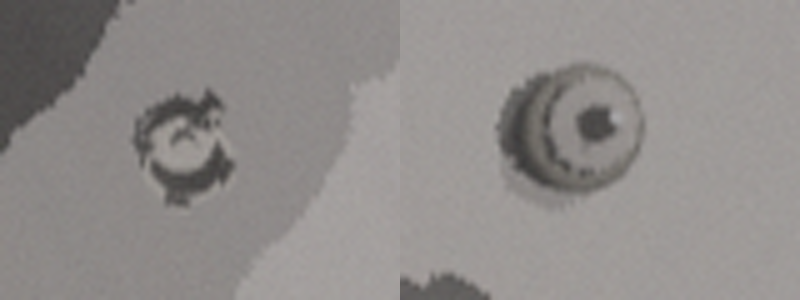

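The crop shows the bottle's shoulder circle at about wl (287,91), and the housing as a small round cup with tabs. The recess sizes match their specs and the tray yaw is -4.9°. I'll pick the tin and also debug the gauge segmentation.

```bash
cat > act.py <<'E'
from h import *
Z=.25; YAW=np.radians(-4.9)
def hover(x,y,phi,z=Z):
    p=[x,y,z]; q=list(best(p,phi)); arm.movep(p,q); return q
def pick(x,y,phi,z,op,eff):
    arm.move_gripper(op); hover(x,y,phi); arm.line_to([x,y,z+.04],.3); arm.line_to([x,y,z],.08)
    arm.move_gripper(0.0,eff); print("grip",arm.read_opening(),arm.read_finger_force())
    arm.line_to([x,y,z+.02],.08); arm.line_to([x,y,Z],.25); print("lift",arm.read_opening(),arm.read_finger_force(),arm.read_time())
def place(x,y,phi,z,op):
    hover(x,y,phi); arm.line_to([x,y,z+.03],.25); arm.line_to([x,y,z],.05); print("F",arm.read_ft_force())
    arm.move_gripper(op); arm.pause(.2); arm.line_to([x,y,z+.03],.1); arm.line_to([x,y,Z],.3)
    print("open",arm.read_opening(),arm.read_time())
E
python3 - <<'E'
from act import *
im=cv2.imread("pics/wr.png"); print(cv2.cvtColor(im,cv2.COLOR_BGR2HSV)[85:126:8,[228,234,245]].tolist())
a=np.arctan2(.25,.429)
pick(.429,.250,a+np.pi/2,.080,1.0,40)
wrist("tin_held")
place(.525,-.078,np.pi/2+YAW,.0965,.85)
p=[.535,-.15,.3]; arm.movep(p,list(best(p,np.pi/2))); wrist("wr2"); 
E
```

```text
[[[76, 79, 71], [74, 87, 73], [76, 76, 70]], [[71, 56, 77], [73, 74, 72], [76, 79, 71]], [[72, 48, 80], [73, 63, 73], [75, 73, 70]], [[74, 33, 84], [74, 47, 71], [74, 73, 73]], [[73, 34, 89], [16, 23, 147], [73, 85, 69]], [[74, 35, 81], [15, 19, 106], [73, 76, 70]]]
grip 0.586694167376081 40.343950276646865
lift 0.5873576415414273 41.589566571392425 8.9667
F [ 0.06276949 -1.33567588  0.0640403 ]
open 0.8487859852121177 13.2583
```

View pics/wr2.png

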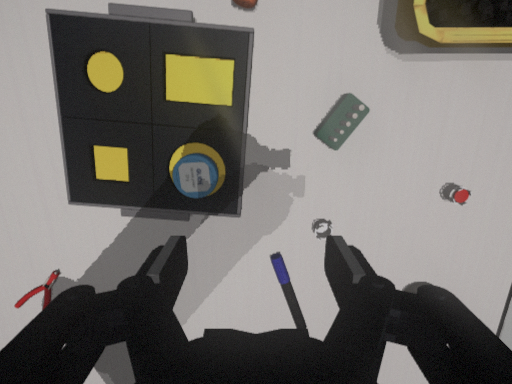

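The tin is in the large round recess, with its lid at (195,176). The gauge is at (342,122), the plain housing at (322,228) and the reject at (455,194). Next I'll verify the tin numerically, measure the gauge, and take a closer look at the housing.

```bash
python3 - <<'E'
from meas import *
from act import hover
W,B=blobs("wr2",(95,80,40),(115,255,255))
for c in B:
    e=cv2.minEnclosingCircle(proj(W,c,.039).astype(np.float32)); print("tin lid",np.round(e[0],1),round(e[1],1))
for n in("wr2","wr"):
    W,B=blobs(n,(65,28,20),(85,255,120),400)
    for c in B:
        for z in(.01,.02):
            r=cv2.minAreaRect(proj(W,c,z).astype(np.float32)); b=cv2.boxPoints(r)
            print(n,c.mean(0).round(),z,np.round(r[0],1),np.round(r[1],1),round(r[2],1))
hover(.445,-.265,-np.pi/6+np.pi/2,.2); im,W=wrist("wh")
c=-W[:3,:3].T@W[:3,3]; X=np.array([.442,-.244,.012]); v=W[:3,:3]@X+W[:3,3]; i=camera_info("wrist")
u=(v[:2]/v[2]*i["fx"]+[i["cx"],i["cy"]]).astype(int); print(c,u)
a=im[max(0,u[1]-60):u[1]+60,max(0,u[0]-80):u[0]+80]; cv2.imwrite("pics/wh_c.png",cv2.resize(a,None,fx=5,fy=5,interpolation=cv2.INTER_CUBIC))
E
```

```text
tin lid [522.7 -80.2] 27.9
wr [237. 105.] 0.01 [ 583.8 -255.9] [33.9 62.2] 53.8
wr [237. 105.] 0.02 [ 583.7 -256.5] [33.  60.5] 53.8
[ 0.51149549 -0.30231854  0.26944969] [239 198]
```

View pics/wh_c.png

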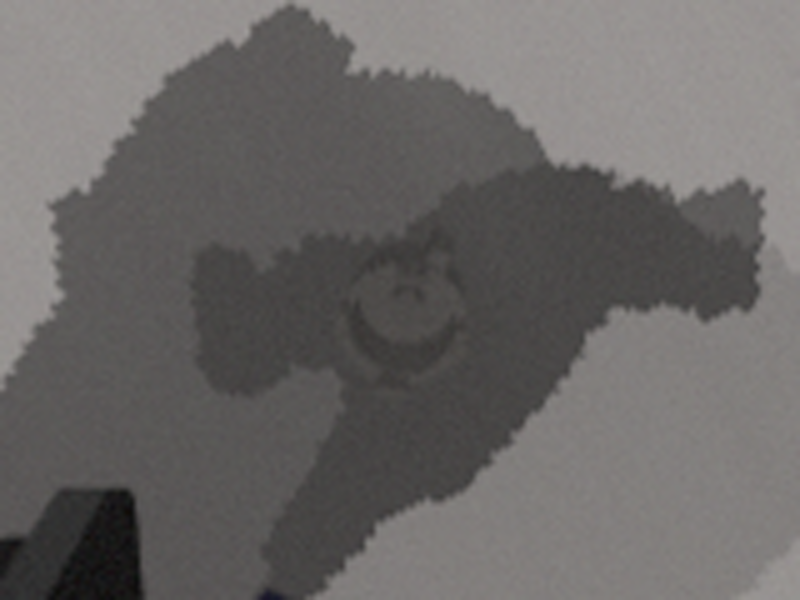

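Tin placed within about 3 mm. The gauge is at (583.8,-256), 34×62, with its grip axis at 53.8°. The housing close-up is in shadow, with the cup at (405,310) in the crop, so I'll look again after the gauge.

```bash
python3 - <<'E'
from act import *
pick(.5838,-.2562,np.radians(53.8),.081,.7,40)
place(.6316,-.0874,YAW,.0970,.65)
hover(.50,-.20,np.pi/2,.2); im,W=wrist("wh2")
X=np.array([.442,-.244,.012]); v=W[:3,:3]@X+W[:3,3]; i=camera_info("wrist")
u=(v[:2]/v[2]*i["fx"]+[i["cx"],i["cy"]]).astype(int); print(u)
hover(.53,-.10,np.pi/2,.3); im2,W=wrist("wt2")
a=im[max(0,u[1]-50):u[1]+50,max(0,u[0]-50):u[0]+50]; a=cv2.resize(a,(384,384),interpolation=cv2.INTER_CUBIC)
b=im2[:300,100:400]; b=cv2.resize(b,(384,384)); cv2.imwrite("pics/c2.png",np.hstack([a,b]))
E
```

```text
grip 0.38460896084368523 41.05224788188934
lift 0.38513338383555934 40.65119504928589 18.2
F [-0.74141651  0.73376038  0.34984829]
open 0.6513043197553264 22.2
[299 240]
```

View pics/c2.png

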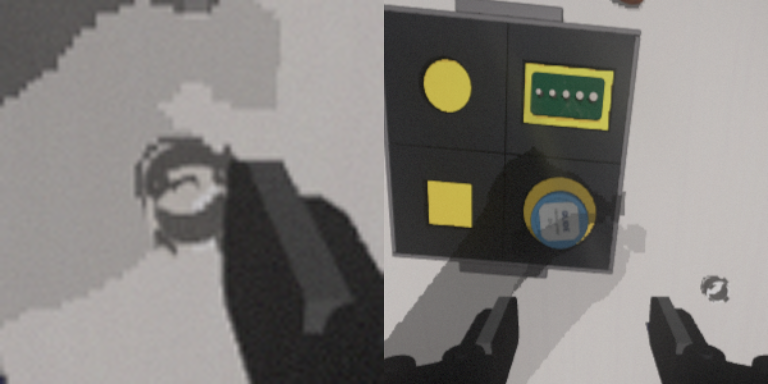

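The gauge sits centred and aligned in the oblong recess. The housing was half hidden by a finger, so I'll take one better close-up.

```bash
python3 - <<'E'
from act import *
hover(.41,-.17,np.pi/2,.17); im,W=wrist("wh3")
X=np.array([.442,-.244,.012]); v=W[:3,:3]@X+W[:3,3]; i=camera_info("wrist")
u=(v[:2]/v[2]*i["fx"]+[i["cx"],i["cy"]]).astype(int); print(u,-W[:3,:3].T@W[:3,3])
a=im[u[1]-40:u[1]+40,u[0]-40:u[0]+40]
cv2.imwrite("pics/c3.png",cv2.resize(a,(560,560),interpolation=cv2.INTER_CUBIC))
E
```

```text
[344 157] [ 0.48583888 -0.17182452  0.23981874]
```

View pics/c3.png

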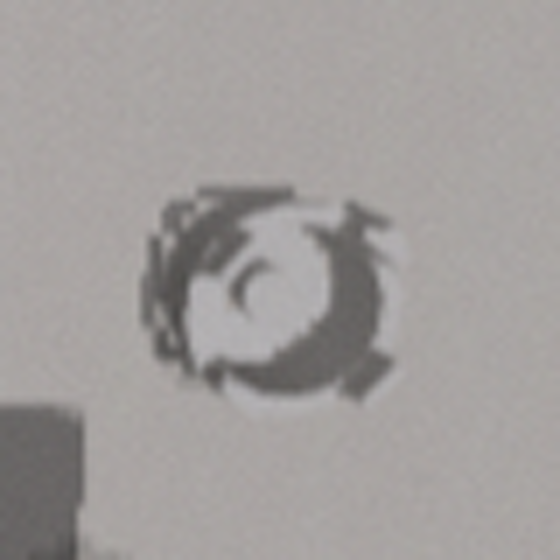

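The housing's tabs are lined up with the image (world) axes, and its centre at (272,295) in the crop agrees with (0.442,-0.244). I'll grip it along world y.

```bash
python3 - <<'E'
from act import *
pick(.442,-.244,np.pi/2,.081,.6,25)
place(.533,.029,np.pi/2+YAW,.0970,.5)
hover(.50,-.01,np.pi/2,.25); im,W=wrist("wp")
hover(.53,.20,np.pi/2,.3); im2,W=wrist("wb")
X=np.array([.597,.257,.05]); v=W[:3,:3]@X+W[:3,3]; i=camera_info("wrist")
u=(v[:2]/v[2]*i["fx"]+[i["cx"],i["cy"]]).astype(int); print(u,-W[:3,:3].T@W[:3,3])
a=cv2.resize(im[:300,106:406],(400,400),interpolation=cv2.INTER_CUBIC); b=cv2.resize(im2[max(0,u[1]-40):u[1]+40,u[0]-40:u[0]+40],(400,400),interpolation=cv2.INTER_CUBIC)
cv2.imwrite("pics/c4.png",np.hstack([a,b]))
E
```

```text
grip 0.2819687601159811 24.535528044216335
lift 0.2842768606155001 24.544211835600436 28.8083
F [-1.61518924  0.54549332  0.69191821]
open 0.4983209088712034 32.8333
[199 108] [0.60479317 0.19734867 0.36898434]
```

View pics/c4.png

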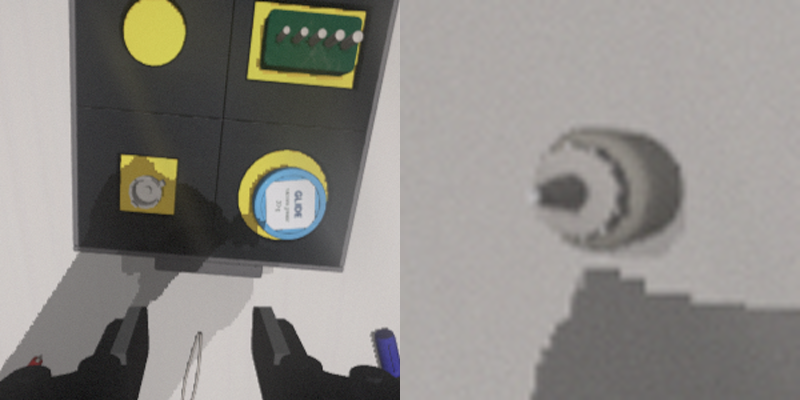

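The housing is upright in the square recess. The bottle's shoulder circle is centred at about wb (198,106) and its base at about (206,106). Bottle next.

```bash
python3 - <<'E'
import act
from act import *
W=np.load("pics/wb.npy"); s=wxy(W,(198.2,106),.062); b=wxy(W,(205.6,106),0.); print(s,b)
W=np.load("pics/wl.npy"); c=wxy(W,(287,91),.062); print(c)
assert np.linalg.norm((s-b)[:2])<.008
x,y=((s+b+c)/3)[:2]; act.Z=.30
pick(x,y,np.pi/2,.113,.65,30)
place(.6408,.0198,np.pi/2+YAW,.1290,.55)
hover(.46,.02,np.pi/2,.33); im,W=wrist("fin")
cv2.imwrite("pics/fs.png",snapshot("scene"))
a=cv2.resize(im[:300,106:406],(400,400)); b=cv2.resize(cv2.imread("pics/fs.png")[140:300,130:380],(400,400)); cv2.imwrite("pics/c5.png",np.hstack([a,b])); print(arm.read_time())
E
```

```text
[0.59943219 0.25583782 0.062     ] [0.59833171 0.25848697 0.        ]
[0.5984421  0.25924598 0.062     ]
grip 0.27462291124014204 29.31918506976217
lift 0.2770576259550491 29.31066497170832 37.625
F [-0.6872877   0.71962208  0.33451644]
open 0.5510158486270397 41.4833
42.3417
```

View pics/c5.png

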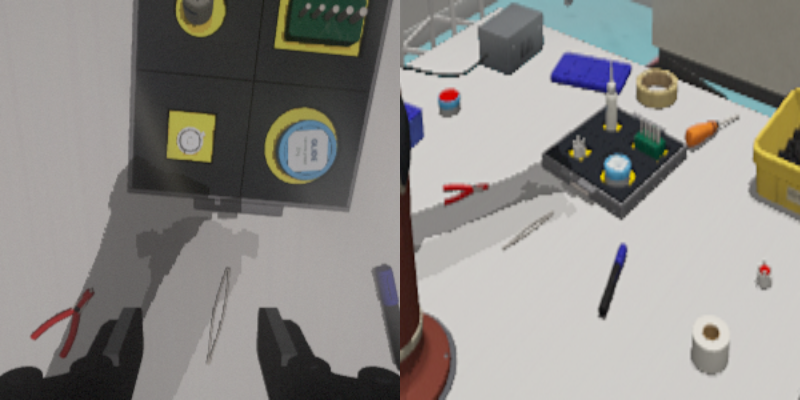

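All four items stand upright in their recesses, and both rejects are where they were.

```bash
python3 -c "
from station import *
print(ticket.finish_job())"
```

```text
the job is handed in; nothing more can be done
None
```

The kit is made up and handed in at about 42 s: tin, gauge stand and housing upright in their recesses, the glue bottle placed last, and both rejects left where they were.

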